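# Hang the bolt jar on the pegboard and put the loose bolts away

## Robot

A 6-joint arm with a two-finger parallel gripper is mounted at the origin on the work surface. World frame = base frame: x ahead of the robot, y to its left, z up, the work surface at z = 0. Lengths are in m, angles in rad, forces in N, time in s.
With the tool pointing down it reaches from about 0.275 to 1 m from the base axis. Payload 8.4 kg.
Tool frame: the origin (TCP) lies at the very end of the fingers, on their centre line; the grasp point (between the pads) lies 19 mm behind it (r.tcp_to_grasp is the distance from the TCP to the grasp point, in m); z points along the fingers, y is the line along which they close (so a half turn about z gives the same grasp; the last joint's range is limited). The gripper opens to 85 mm and grips with 20 to 120 N. Pads are 22 mm wide; open, the fingers measure 114 mm over their backs; the gripper's body (76 mm by 85 mm) begins 54 mm behind the grasp point. The pads swing forward as they close: fully open they stand 13 mm farther back than shut.
Start: joints at [-1.174, 0.353, 1.633, -0, 1.155, -0.002], TCP at [0.243, -0.576, 0.231] pointing down, gripper open.
Joint ranges: [-2.63, 2.63], [-0.92, 2.1], [0.06, 2.66], [-1.3, 4.44], [0, 2.69], [-3.02, 3.02]. Speed limits (rad/s): [2.22, 2.22, 2.79, 3.14, 3.14, 3.14].

## Interface

Orientations are given as a unit quaternion [x, y, z, w].
In Python, from bench import sensors, cams, workorder, models, r gives the robot as it stands.
- The arm moves only by the tool jog_arm, never from a script. Its argument "increments" is a list of rows, each a list of 4 numbers: the shift along the world's x, y, z in m, then the turn about the world's z in degrees. A call has 1 to 12 rows; each row shifts and turns the commanded pose from where the row before left it; what a row does not reach is not made up. A row lasts 1/8 s, in which the tool goes at most 62.5 mm and 10.7 degrees, less where a joint would pass 70% of its speed; a pose out of reach is approached as far as the arm can. A call is refused whole if a number of a shift passes 0.0625 or a number of a turn 10.7, either way. A call with a gripper value outside its range is refused whole. "hand" is the opening, from 0 (shut) to 1 (fully open), set as the call begins (left out, the last holds). The fingers move at their own pace and stop on an object; "force" is the grip in N (left out, the last holds). Time passes only in rows, so rows that do not move let the fingers close. It gives the time, the measured TCP pose, the force, the opening and the grip force at its end, in the units of the state.
- sensors.get_state(): the state, without advancing time (a new reading comes with each control period).
- cams.capture(name): name is "scene" or "top" or "wrist"; returns a dict with "color" (480x640x3 uint8, blue, green, red), "range_z" (480x640 float32, m along the optical axis (not along the pixel's ray), 0 where there is no reading), "vfov" (degrees; the focal length in pixels is half the picture's height over the tangent of half this angle, whatever the lens; pixels are square), "cx", "cy" (the principal point, pixels), "R" (3x3) and "t" (3): a world point X has camera coordinates R X + t. Camera axes: x right, y down, z forward; pixel columns grow to the right and rows downward; lengths in m; the calibration is good to about 2 mm. A picture is of the moment at which its call begins.
- workorder.finish_job(): hands the job in; it is judged then, once.
Trained networks look in the newest picture that a camera, given by its name, has taken for a name from the list of things; names that differ only in an ending like _2 or _b are one class to them, and where a whole thing is asked for, a point or a joint stands for the part that bears it (a point fixed in the world has none). Each returns a list of dicts, best first, with "score" (0 to 1); they miss things now and then, are a little off and sometimes report something else, mostly with a low value. They report only what shows in the picture. A call takes as long as a camera call.
- models.find_in(label, camera): "position" ([column, row] in pixels, amid what is visible of it).
- models.landmark_of(label, camera): "position" ([column, row] in pixels: a listed point, or the origin of a listed thing).
The state is a dict: "t": time; "joint_pos": joint angles; "dq": joint speeds; "tau": joint torques, N m; "eef_pos": TCP position; "orientation": TCP orientation; "force": force on the tool from outside, world axes, zero at the start; "moment": the same for the moment, N m; "gripper_width": opening from 0.0 (shut) to 1.0 (fully open); "gripper_force": force on a finger pad.
Only numpy, scipy, OpenCV 4.12 (cv2) and the standard library are available. Lean on these libraries where they do the work, as an engineer would, in place of code of your own. Each camera call takes 0.05 s, during which the arm holds its last target. There are 200 camera calls.

## Task

First hang the blue jar holder on the low white pegboard: both of its holes over the board's two steel pins, plate pushed fully back against the board and hanging straight, then let go of it. Then put the two loose hex bolts away, one at a time, through the neck into the hanging jar. Leave the brass fitting, green tin, tape measure and oil bottle where they stand, and leave the holder hanging with both bolts inside.

Things in the scene. Friction and masses are not known exactly. Their poses are not given: they have to be found in the camera images.
- holder: Jar holder, loose, about 0.3 kg: clear jar fixed before an upright blue plate; stands on the bench. Origin: jar axis at the underside; x from jar to plate, y left, z up. Plate x 50 to 60 mm, y -60 to 60, z 0 to 135. Jar radius 38 mm to z 75, then shoulder and neck to z 112. Hung, its axes are parallel to the rack's and its underside about 40 mm above the bench.
- grip_tab (a point): Centre of the orange grip tab to hold the holder by: upright, 10 mm thick (holder x), 50 mm wide (y), on the plate's top edge, z 135 to 190 mm; this point at x 55, y 0, z 170 mm in the holder's frame. Pinch it from above across its thickness. Hung, the tab stands clear above the board's top edge.
- hole_left (a point): Centre of the holder's left (+y) through hole, 15 mm diameter, on the plate's back face: x = 60, y = 40, z = 115 mm in the holder's frame. The hole runs along x.
- hole_right (a point): Centre of the right (-y) hole, likewise, at x = 60, y = -40, z = 115 mm.
- jar_mouth (a point): Centre of the jar's open mouth, top of the neck (40 mm outside, 34 mm inside diameter): x 0, y 0, z 112 mm in the holder's frame.
- jar_core (a point): A point on the jar's axis inside it, z 45 mm in the holder's frame; the jar's inner floor is at z 4 mm with a cone rising to z 17 mm in its middle, on which a bolt tips over to lie against the wall; inside radius 35 mm.
- rack: White pegboard strip, fixed, 400 mm wide, 172 high, 18 thick, on feet behind it. Origin: bottom centre of its front face; x into the board (away from the robot, within 0.2 rad), y left, z up. Fixed on its face: a red bin (y -165 to -105 mm, z 50 to 100, 45 mm out) and a hung spanner (y 115 to 145, z 45 to 163, 18 mm out).
- pin_left (a point): Root of the left (+y) steel pin: its axis at the board's front face, x 0, y 40, z 155 mm in the rack's frame. Pin 8 mm in diameter, round-ended, points out towards the rack's -x and rises at 15 degrees; ends 40 mm out from the face, 10 mm higher than its root.
- pin_right (a point): Root of the right (-y) pin, likewise, at x = 0, y = -40, z = 155 mm.
- bolt_a: Steel hex bolt standing on its head on the bench, shank up, 85 g nominal. Origin: centre of the underside of the head. Head 24 mm across corners and 9 mm high; shank 14 mm diameter from z = 9 to 64 mm (total height 64 mm).
- bolt_a_mid (a point): Middle of that bolt, on its axis 32 mm above the underside of the head.
- bolt_b: The second, identical hex bolt. Origin as for bolt_a.
- bolt_b_mid (a point): Middle of the second bolt, 32 mm above the underside of its head.
- fitting: Bystander: brass hose fitting, 34 mm diameter, 38 mm high, in one row with the bolts. Origin: centre of underside.
- tin: Bystander: green tin, 58 mm diameter, 85 mm high, beside the way to the pins. Origin: centre of underside.
- tape: Bystander: yellow tape measure, 60 x 32 x 58 mm high, beside the way to the pins. Origin: centre of underside.
- oil: Bystander: black bottle with a yellow label and red cap, 72 mm diameter, 170 mm high. Origin: centre of underside.

How it is judged:
On the way, in this order (a step that is already met when the one before it is completed fails the run):
1. the holder hangs on both pins, fully back, released, with no bolt in it yet (distance between hole_left and pin_left below 0.009 m and distance between hole_right and pin_right below 0.009 m and angle between holder's own z axis and vertical below 0.09 rad and contact force between holder and the fingers below 0.2 N and linear speed of holder below 0.03 m/s and not (horizontal distance between bolt_a_mid and jar_core below 0.028 m and distance between bolt_a_mid and jar_core below 0.048 m) and not (horizontal distance between bolt_b_mid and jar_core below 0.028 m and distance between bolt_b_mid and jar_core below 0.048 m)), for 0.2 s.
2. the first bolt is in the jar, the other not yet, the holder still hanging (distance between hole_left and pin_left below 0.009 m and distance between hole_right and pin_right below 0.009 m and angle between holder's own z axis and vertical below 0.09 rad and (((horizontal distance between bolt_a_mid and jar_core below 0.028 m and distance between bolt_a_mid and jar_core below 0.048 m) and not (horizontal distance between bolt_b_mid and jar_core below 0.028 m and distance between bolt_b_mid and jar_core below 0.048 m)) or ((horizontal distance between bolt_b_mid and jar_core below 0.028 m and distance between bolt_b_mid and jar_core below 0.048 m) and not (horizontal distance between bolt_a_mid and jar_core below 0.028 m and distance between bolt_a_mid and jar_core below 0.048 m)))), for 0.1 s.
At the end, for the whole second after the job is handed in: The holder hangs on both pins, released and at rest: each hole centre (on the plate's back face) within 9 mm of its pin's root, tilted less than 0.09 rad; both bolts lie at rest inside its jar (middle within 28 mm of the jar's axis and 48 mm of jar_core) (distance between hole_left and pin_left below 0.009 m and distance between hole_right and pin_right below 0.009 m and angle between holder's own z axis and vertical below 0.09 rad and contact force between holder and the fingers below 0.2 N and linear speed of each of holder, bolt_a, bolt_b below 0.03 m/s and horizontal distance between each of bolt_a_mid, bolt_b_mid and jar_core below 0.028 m and distance between each of bolt_a_mid, bolt_b_mid and jar_core below 0.048 m); the robot touches nothing.
It fails at once if the brass hose fitting is moved more than 25 mm or knocked over (distance of fitting from where it was at the start of the episode above 0.025 m or angle between fitting's own z axis and vertical above 0.4 rad).
It fails at once if the green tin is moved more than 25 mm or knocked over (distance of tin from where it was at the start of the episode above 0.025 m or angle between tin's own z axis and vertical above 0.4 rad).
It fails at once if the yellow tape measure is moved more than 25 mm or knocked over (distance of tape from where it was at the start of the episode above 0.025 m or angle between tape's own z axis and vertical above 0.4 rad).
It fails at once if the oil bottle is moved more than 25 mm or knocked over (distance of oil from where it was at the start of the episode above 0.025 m or angle between oil's own z axis and vertical above 0.4 rad).
It also fails if it takes over 72 s, if anything falls off the work surface, if the arm or the gripper's body presses on something with over 40 N, if the wrist force passes 120 N, or if a joint passes its speed limit or range.

## Working session

There is one attempt and no reset: what is moved stays moved. The work goes in short steps, Python scripts to look and compute and a tool call to move; the robot and the scene stay as the last step left them, time stands still between calls to the robot, and variables do not carry over. Pictures are saved under pics/ and viewed, at most 10 in all, crops included, and the job is handed in when it is done.

Besides the shell and the picture viewer there is one more tool, called after ">>>" as name(argument=value, ...) on one line, values as JSON. jog_arm: Moves the arm, as the interface text tells. Its arguments: {"type":"object","properties":{"increments":{"type":"array","items":{"type":"array","items":{"type":"number"}}},"hand":{"type":"number"},"force":{"type":"number"}},"required":["increments"]}

```bash
ls; mkdir -p pics
cat > h.py <<'E'
import numpy as np, cv2
from bench import sensors, cams, workorder, models, r
def cap(n):
    c=cams.capture(n); c['f']=c['color'].shape[0]/2/np.tan(np.radians(c['vfov'])/2); return c
def cloud(c):
    z=c['range_z']; v,u=np.mgrid[:z.shape[0],:z.shape[1]]
    p=np.stack([(u-c['cx'])/c['f']*z,(v-c['cy'])/c['f']*z,z],-1)
    w=(p-c['t'])@c['R']; w[z<=0]=np.nan; return w
def proj(c,X):
    p=c['R']@np.array(X)+c['t']; return p[:2]/p[2]*c['f']+[c['cx'],c['cy']]
def atz(c,px,z):
    d=c['R'].T@np.array([(px[0]-c['cx'])/c['f'],(px[1]-c['cy'])/c['f'],1]); o=-c['R'].T@c['t']
    return o+d*(z-o[2])/d[2]
E
cat > a.py <<'E'
from h import *
for n in ['scene','top']:
    c=cap(n); cv2.imwrite(f'pics/{n}.png',c['color']); w=cloud(c); np.save(f'{n}.npy',w)
    print(n,'cam',-c['R'].T@c['t'])
    for l,z in dict(holder=0,grip_tab=.17,hole_left=.115,hole_right=.115,jar_mouth=.112,rack=0,pin_left=.155,pin_right=.155,bolt_a=0,bolt_a_mid=.032,fitting=0,tin=0,tape=0,oil=0).items():
        for d in models.landmark_of(l,n)[:3]:
            print(l,round(d['score'],2),np.round(d['position']),np.round(atz(c,d['position'],z),3))
print(sensors.get_state()['t'],sensors.get_state()['force'],r.tcp_to_grasp)
E
python3 a.py
```

```text
pics
scene cam [ 1.18005365 -0.51621091  0.82937556]
holder 0.62 [385. 198.] [0.46  0.289 0.   ]
grip_tab 0.63 [402. 149.] [0.512 0.277 0.17 ]
grip_tab 0.37 [375. 237.] [0.677 0.029 0.17 ]
hole_left 0.95 [417. 167.] [0.529 0.312 0.115]
hole_left 0.67 [356. 308.] [ 0.74  -0.076  0.115]
hole_right 0.79 [388. 176.] [0.512 0.239 0.115]
hole_right 0.65 [343. 258.] [ 0.635 -0.01   0.115]
jar_mouth 0.61 [387. 160.] [0.461 0.286 0.112]
rack 0.86 [352. 307.] [ 0.662 -0.008  0.   ]
pin_left 0.56 [375. 238.] [0.666 0.039 0.155]
pin_right 0.68 [342. 258.] [ 0.664 -0.04   0.155]
bolt_a 0.71 [241. 271.] [ 0.434 -0.115  0.   ]
bolt_a 0.66 [293. 250.] [ 0.457  0.006 -0.   ]
bolt_a_mid 0.67 [243. 256.] [ 0.429 -0.102  0.032]
fitting 0.7 [417. 165.] [0.42  0.451 0.   ]
fitting 0.62 [326. 226.] [0.444 0.113 0.   ]
tin 0.9 [273. 303.] [ 0.55  -0.119  0.   ]
tin 0.74 [289. 249.] [0.449 0.002 0.   ]
tape 0.73 [362. 249.] [0.554 0.122 0.   ]
oil 0.81 [178. 306.] [ 0.43  -0.265  0.   ]
oil 0.68 [341. 257.] [0.544 0.07  0.   ]
oil 0.47 [242. 272.] [ 0.437 -0.115 -0.   ]
top cam [ 0.40159451 -0.00763375  1.32356743]
holder 0.66 [214. 286.] [0.451 0.278 0.   ]
grip_tab 0.86 [201. 253.] [0.516 0.274 0.17 ]
hole_left 0.61 [214. 285.] [0.45  0.254 0.115]
hole_left 0.55 [190. 251.] [0.527 0.313 0.115]
jar_mouth 0.79 [201. 278.] [0.464 0.286 0.112]
rack 0.94 [325. 206.] [0.66  0.006 0.   ]
pin_left 0.62 [303. 192.] [0.661 0.053 0.155]
pin_right 0.97 [346. 191.] [ 0.664 -0.043  0.155]
bolt_a 0.66 [203. 281.] [0.464 0.307 0.   ]
bolt_a 0.63 [366. 297.] [ 0.433 -0.101  0.   ]
bolt_a 0.59 [321. 288.] [0.452 0.01  0.   ]
bolt_a_mid 0.64 [370. 292.] [ 0.442 -0.108  0.032]
fitting 0.62 [277. 294.] [0.434 0.119 0.   ]
tin 0.56 [369. 249.] [ 0.551 -0.107  0.   ]
tape 0.9 [277. 250.] [0.545 0.124 0.   ]
oil 0.93 [431. 300.] [ 0.427 -0.263  0.   ]
oil 0.48 [225. 257.] [0.524 0.254 0.   ]
1.5 [-0.0025398   0.27093256 -0.24946338] 0.0187
```

```bash
cat > b.py <<'E'
from h import *
for n in ['top','scene']:
    w=np.load(n+'.npy'); im=cv2.imread(f'pics/{n}.png'); hsv=cv2.cvtColor(im,cv2.COLOR_BGR2HSV).astype(int)
    def rep(nm,m):
        p=w[m]; 
        if len(p)<8: print(nm,len(p));return
        r_=cv2.minAreaRect((p[:,:2]*1000).astype(np.float32))
        print(n,nm,len(p),'med',np.median(p,0).round(4),'min',p.min(0).round(3),'max',p.max(0).round(3),'rect',np.round(r_[0],1),np.round(r_[1],1),round(r_[2],1))
    X,Y,Z=w[...,0],w[...,1],w[...,2]
    box=lambda x0,x1,y0,y1,z0,z1:(X>x0)&(X<x1)&(Y>y0)&(Y<y1)&(Z>z0)&(Z<z1)
    rep('tabtop',box(.4,.6,.2,.36,.182,.2))
    rep('tab',box(.4,.6,.2,.36,.145,.2))
    rep('plate top',box(.4,.6,.18,.38,.128,.14))
    rep('rack top',box(.6,.8,-.25,.25,.165,.18))
    rep('rack frontz.02-.04',box(.6,.8,-.25,.25,.1,.14))
    rep('bolt1',box(.38,.5,-.15,-.06,.055,.075)); rep('bolt2',box(.38,.5,-.04,.05,.055,.075))
    rep('fit',box(.38,.5,.07,.17,.03,.05)); rep('tin',box(.48,.62,-.17,-.05,.075,.095)); rep('tape',box(.48,.62,.06,.18,.05,.07)); rep('oil',box(.35,.5,-.34,-.2,.15,.18))
    rep('neck',box(.4,.5,.2,.36,.105,.12))
E
python3 b.py; python3 -c "
import cv2,numpy as np
a=cv2.imread('pics/top.png')[150:330,150:470];b=cv2.imread('pics/scene.png')[120:340,130:450]
cv2.imwrite('pics/m.png',np.vstack([cv2.resize(a,None,fx=1.5,fy=1.5),cv2.resize(b,None,fx=1.5,fy=1.5)]))"
```

```text
top tabtop 112 med [0.5148 0.2756 0.189 ] min [0.509 0.251 0.183] max [0.523 0.3   0.195] rect [515.5 275.8] [50.4 10.1] 81.4
top tab 148 med [0.5142 0.273  0.1882] min [0.507 0.25  0.145] max [0.523 0.3   0.195] rect [515.4 275.4] [51.2 10.2] 81.5
top plate top 132 med [0.5123 0.2483 0.1341] min [0.503 0.216 0.128] max [0.528 0.336 0.14 ] rect [515.6 276.2] [121.1  10.2] 81.4
top rack top 1544 med [ 6.717e-01 -4.000e-04  1.710e-01] min [ 0.624 -0.198  0.165] max [0.683 0.2   0.178] rect [653.2   1. ] [ 58.7 398.9] 0.2
top rack frontz.02-.04 844 med [ 0.6634 -0.0959  0.112 ] min [ 0.618 -0.197  0.1  ] max [0.694 0.201 0.14 ] rect [656.    2.2] [ 75.9 398.3] 0.1
top bolt1 26 med [ 0.4328 -0.1089  0.0623] min [ 0.428 -0.114  0.057] max [ 0.44  -0.104  0.07 ] rect [ 433.9 -109.1] [11.8 10. ] 0.6
top bolt2 28 med [0.4519 0.0053 0.063 ] min [0.447 0.    0.059] max [0.459 0.012 0.067] rect [452.9   6.3] [11.9 11.8] 1.4
top fit 64 med [0.4361 0.1164 0.0361] min [0.426 0.107 0.03 ] max [0.446 0.127 0.043] rect [436.3 116.9] [19.5 19.9] 2.0
top tin 444 med [ 0.5518 -0.1191  0.0839] min [ 0.52
[... 1363 characters left out ...]
.463 0.011 0.068] rect [455.5   4.3] [12.6 14.7] 71.1
scene fit 70 med [0.4405 0.1125 0.0382] min [0.427 0.105 0.03 ] max [0.449 0.126 0.042] rect [439.  115.8] [19.7 20.7] 22.5
scene tin 597 med [ 0.5572 -0.1224  0.0862] min [ 0.523 -0.148  0.075] max [ 0.58  -0.094  0.091] rect [ 553.3 -120. ] [54.2 55.5] 17.1
scene tape 190 med [0.551  0.1166 0.0591] min [0.524 0.102 0.05 ] max [0.577 0.146 0.064] rect [552.7 123.1] [35.4 54.7] 77.5
scene oil 318 med [ 0.4372 -0.267   0.1703] min [ 0.414 -0.281  0.15 ] max [ 0.45  -0.249  0.175] rect [ 431.7 -265. ] [34.  31.8] 8.5
scene neck 108 med [0.457  0.2802 0.1115] min [0.44  0.262 0.105] max [0.482 0.303 0.119] rect [461.  280.5] [32.3 45.6] 42.7
```

View pics/m.png

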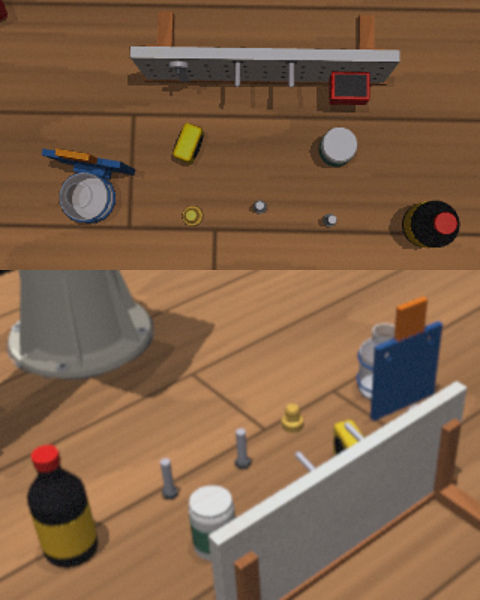

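```bash
cat > c.py <<'E'
from h import *
for n in ['top','scene']:
    w=np.load(n+'.npy'); X,Y,Z=w[...,0],w[...,1],w[...,2]
    m=(X>.655)&(X<.75)&(abs(Y)<.25)&(Z>.168)&(Z<.178); p=w[m]
    # front/back edges per y bin
    F=[];B=[];C=[]
    for y in np.arange(-.18,.181,.01):
        q=p[abs(p[:,1]-y)<.006]
        if len(q)>5: C.append(y);F.append(np.percentile(q[:,0],3));B.append(np.percentile(q[:,0],97))
    print(n,len(p),'front',np.polyfit(C,F,1).round(4),'back',np.polyfit(C,B,1).round(4),'y',p[:,1].min(),p[:,1].max(), 'z',np.median(p[:,2]))
    # pin points: in front of board, z .15-.175
    for s in (-1,1):
        q=w[(X>.60)&(X<.652)&(abs(Y-s*.04)<.02)&(Z>.145)&(Z<.18)]
        print('pin',s,len(q),q.mean(0).round(4),q.min(0).round(3),q.max(0).round(3), np.polyfit(q[:,0],q[:,1],1).round(3) if len(q)>3 else '')
E
python3 c.py
```

```text
top 1347 front [-0.0012  0.6636] back [-0.0014  0.6805] y -0.19813286987420667 0.2004640991418925 z 0.17141222197040987
pin -1 48 [ 0.6385 -0.0378  0.1639] [ 0.625 -0.041  0.158] [ 0.652 -0.034  0.172] [ 0.005 -0.041]
pin 1 40 [0.6366 0.0418 0.1646] [0.624 0.039 0.16 ] [0.65  0.046 0.171] [-0.037  0.066]
scene 1951 front [-0.001  0.666] back [-0.0012  0.6837] y -0.19958118132157293 0.20024205949254462 z 0.17318230171517915
pin -1 66 [ 0.6402 -0.0401  0.1659] [ 0.627 -0.044  0.159] [ 0.652 -0.035  0.172] [-0.006 -0.036]
pin 1 53 [0.6393 0.0397 0.1665] [0.626 0.036 0.162] [0.652 0.046 0.172] [-0.034  0.061]
```

```bash
cat > s.py <<'E'
from h import *
from scipy.spatial.transform import Rotation as R
s=sensors.get_state(); M=R.from_quat(s['orientation']).as_matrix()
print(s['t'],np.round(s['eef_pos'],4),'toolz',M[:,2].round(3),'tooly ang',np.degrees(np.arctan2(M[1,1],M[0,1])).round(2),'q',np.round(s['joint_pos'],3),'F',np.round(s['force'],2),s['gripper_width'],s['gripper_force'])
E
python3 s.py
```

```text
1.5 [ 0.2427 -0.576   0.2313] toolz [ 0. -0. -1.] tooly ang -67.15 q [-1.174  0.353  1.633  0.     1.155 -0.002] F [-0.    0.27 -0.25] 1.0045169662616937 0.0
```

>>> jog_arm(increments=[[0.02,0.05,0.015,5],[0.02,0.055,0.015,5],[0.02,0.055,0,5],[0.02,0.055,0,5],[0.02,0.055,0,5],[0.02,0.055,0,5],[0.02,0.055,0,5],[0.02,0.055,0,5],[0.02,0.055,0,5],[0.02,0.055,0,5],[0.02,0.055,0,5],[0.02,0.055,0,3.5]], hand=1, force=80)

```text
t: 3.0
eef_pos: [0.4832, 0.0811, 0.2616]
orientation: [0.758, 0.653, 0.0, 0.0]
force: [0.1, 0.2, 0.2]
gripper_width: 1.003
gripper_force: 0.0
```

>>> jog_arm(increments=[[0.018,0.05,0,0],[0.015,0.05,0,0],[0,0.05,0,0],[0,0.045,0,0],[0,0,0,0],[0,0,0,0]])

```text
t: 3.75
eef_pos: [0.5155, 0.2736, 0.2611]
orientation: [0.758, 0.652, -0.0, 0.0]
force: [0.1, -0.1, 0.6]
gripper_width: 0.997
gripper_force: 0.0
```

```bash
python3 s.py
```

```text
3.75 [0.5155 0.2736 0.2611] toolz [-0.    -0.001 -1.   ] tooly ang -8.61 q [ 0.486  0.262  1.692 -0.     1.189  0.636] F [ 0.14 -0.15  0.59] 0.9973320950088613 0.0
```

>>> jog_arm(increments=[[0.001,0.0015,-0.03,0],[0,0,-0.03,0],[0,0,-0.025,0],[0,0,-0.025,0],[0,0,0,0]])

```text
t: 4.38
eef_pos: [0.5157, 0.2736, 0.1499]
orientation: [0.759, 0.651, -0.002, -0.0]
force: [-0.4, -0.4, 0.3]
gripper_width: 0.997
gripper_force: 0.0
```

>>> jog_arm(increments=[[0,0,0,0],[0,0,0,0],[0,0,0,0],[0,0,0,0],[0,0,0,0],[0,0,0,0],[0,0,0,0],[0,0,0,0]], hand=0, force=80)

```text
t: 5.38
eef_pos: [0.517, 0.2758, 0.1518]
orientation: [0.758, 0.652, 0.0, 0.0]
force: [-0.0, -1.0, 5.7]
gripper_width: 0.103
gripper_force: 79.0
```

>>> jog_arm(increments=[[0,0,0.02,0],[0,0,0.04,0],[0,0,0.045,0],[0,0,0.035,0],[0.008,-0.03,0,1],[0.008,-0.035,0,1.6],[0.008,-0.035,0,2],[0.008,-0.035,0,2],[0.008,-0.035,0,2],[0.008,-0.035,0,0],[0.008,-0.035,0,0],[0.007,-0.034,0,0]])

```text
t: 6.88
eef_pos: [0.5793, 0.0004, 0.2904]
orientation: [0.707, 0.707, -0.001, -0.001]
force: [0.1, -0.2, -3.8]
gripper_width: 0.104
gripper_force: 78.3
```

>>> jog_arm(increments=[[0.005,0,-0.02,0],[0.005,0,-0.02,0],[0,0,-0.015,0],[0,0,0,0],[0,0,0,0],[0,0,0,0]])

```text
t: 7.62
eef_pos: [0.5901, 0.0018, 0.2371]
orientation: [0.707, 0.707, 0.001, 0.0]
force: [0.7, -0.1, -3.3]
gripper_width: 0.104
gripper_force: 78.3
```

```bash
python3 s.py
cat > d.py <<'E'
from h import *
from scipy.spatial.transform import Rotation as R
import sys
s=sensors.get_state(); T=s['eef_pos']
for n in ['top','scene','wrist']:
    c=cap(n); cv2.imwrite(f'pics/{n}{sys.argv[1]}.png',c['color']); w=cloud(c); np.save(f'{n}.npy',w)
    if n=='wrist': continue
    X,Y,Z=w[...,0],w[...,1],w[...,2]
    # plate top edge: holder z ~ .135 -> world T.z-.016
    zt=T[2]-.0163
    m=(abs(X-T[0])<.03)&(abs(Y-T[1])<.075)&(abs(Z-zt)<.006)
    p=w[m]; q=cv2.minAreaRect((p[:,:2]*1000).astype(np.float32))
    print(n,'plate top',len(p),np.round(q[0],1),np.round(q[1],1),round(q[2],2),'z',np.median(p[:,2]).round(4),'y',p[:,1].min().round(4),p[:,1].max().round(4),'fit',np.polyfit(p[:,1],p[:,0],1).round(4))
    for l in ['hole_left','hole_right','pin_left','pin_right','jar_mouth']:
        print(l,[(round(e['score'],2),np.round(e['position'],1)) for e in models.landmark_of(l,n)[:2]])
E
python3 d.py 2
```

```text
7.625 [0.5901 0.0018 0.2371] toolz [ 0.001  0.    -1.   ] tooly ang -0.03 q [0.000e+00 2.930e-01 1.705e+00 0.000e+00 1.142e+00 1.000e-03] F [ 0.72 -0.12 -3.29] 0.10395514974775999 78.29711437225342
top plate top 130 [589.    3.2] [116.6  10.7] 89.96 z 0.2188 y -0.0551 0.0615 fit [-0.0084  0.5888]
hole_left [(0.95, array([307. , 218.3]))]
hole_right [(0.93, array([344.7, 219.7]))]
pin_left []
pin_right []
jar_mouth [(0.75, array([324.6, 245.9]))]
scene plate top 340 [591.    0.9] [120.8  13.8] 89.85 z 0.2205 y -0.0595 0.0613 fit [0.0091 0.5933]
hole_left [(0.77, array([347.9, 203.8]))]
hole_right [(0.55, array([317.3, 220.6]))]
pin_left [(0.87, array([375.3, 238.3]))]
pin_right [(0.76, array([339.3, 257.1]))]
jar_mouth [(0.89, array([312.2, 194.1]))]
```

>>> jog_arm(increments=[[0.005,-0.001,-0.01,0],[0.005,0,-0.011,0],[0.005,0,-0.009,0],[0,0,0,0],[0,0,0,0]])

```text
t: 8.9
eef_pos: [0.6047, 0.0005, 0.2062]
orientation: [0.707, 0.707, -0.0, -0.0]
force: [-0.1, -0.5, -4.3]
gripper_width: 0.107
gripper_force: 78.3
```

```bash
python3 s.py; python3 d.py 3; python3 -c "
import cv2,numpy as np
a=cv2.imread('pics/top3.png')[170:280,250:400];b=cv2.imread('pics/scene3.png')[170:290,270:420];c=cv2.imread('pics/wrist3.png')
R=lambda i:cv2.resize(i,(400,300))
cv2.imwrite('pics/m3.png',np.vstack([np.hstack([R(a),R(b)]),np.hstack([R(c),R(c)*0])]))"
```

```text
8.9 [6.047e-01 5.000e-04 2.062e-01] toolz [-0. -0. -1.] tooly ang -0.05 q [-2.000e-03  3.460e-01  1.703e+00 -0.000e+00  1.093e+00 -1.000e-03] F [-0.11 -0.52 -4.34] 0.10684743429327163 78.2612657546997
top plate top 133 [603.9   1.5] [115.6  11. ] 89.91 z 0.1889 y -0.0562 0.0593 fit [0.0047 0.6035]
hole_left [(0.6, array([307.7, 213.9]))]
hole_right [(0.78, array([339.8, 214.9]))]
pin_left [(0.58, array([301.4, 190.6])), (0.37, array([279.7, 250.1]))]
pin_right [(0.96, array([344.6, 191.1]))]
jar_mouth [(0.58, array([324.4, 243.9])), (0.5, array([369.9, 245.2]))]
scene plate top 354 [6.063e+02 1.000e-01] [121.9  13.4] 89.72 z 0.19 y -0.0609 0.061 fit [0.0108 0.6082]
hole_left [(0.64, array([352.2, 217. ]))]
hole_right [(0.87, array([319.5, 238. ])), (0.62, array([273.7, 303. ]))]
pin_left [(0.81, array([373.4, 239.1]))]
pin_right [(0.72, array([341.3, 259.3])), (0.63, array([355., 307.]))]
jar_mouth [(0.94, array([319.5, 212. ]))]
```

View pics/m3.png

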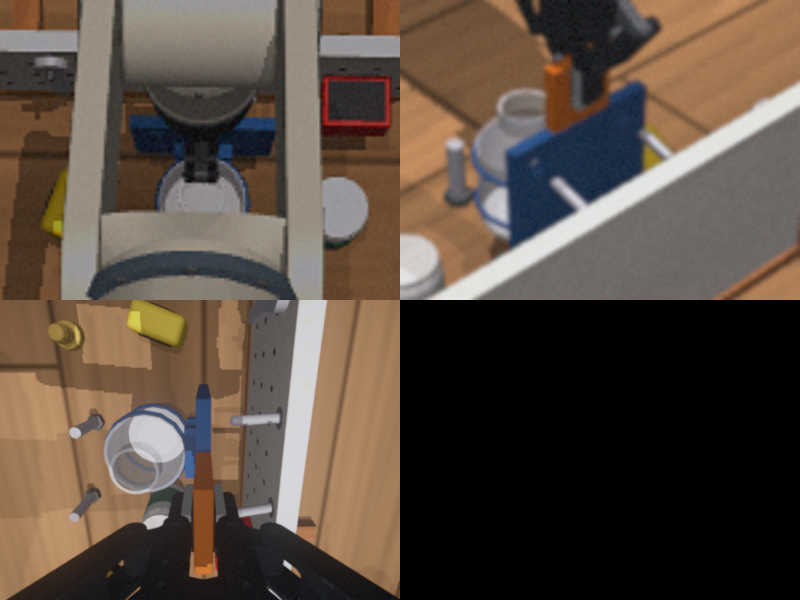

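>>> jog_arm(increments=[[0.005,-0.0005,-0.0005,0],[0.005,0,-0.0007,0],[0.005,0,-0.0013,0],[0.005,0,-0.0014,0],[0.005,0,-0.0013,0],[0,0,0,0],[0,0,0,0]])

```text
t: 10.42
eef_pos: [0.6296, 0.0, 0.201]
orientation: [0.707, 0.707, -0.0, -0.0]
force: [-0.0, 1.2, -3.6]
gripper_width: 0.108
gripper_force: 78.3
```

>>> jog_arm(increments=[[0.005,0,-0.0013,0],[0.005,0,-0.0014,0],[0.005,0,-0.0013,0],[0.005,0,-0.0013,0],[0,0,0,0],[0,0,0,0]])

```text
t: 11.18
eef_pos: [0.6496, 0.0, 0.1957]
orientation: [0.707, 0.707, -0.0, -0.0]
force: [-0.6, 0.6, -3.3]
gripper_width: 0.106
gripper_force: 78.3
```

>>> jog_arm(increments=[[0.004,0,-0.001,0],[0.004,0,-0.0012,0],[0.002,0,-0.001,0],[0,0,0,0],[0,0,0,0]])

```text
t: 11.8
eef_pos: [0.6594, 0.0, 0.1924]
orientation: [0.707, 0.707, -0.0, -0.0]
force: [-1.7, -0.2, -3.9]
gripper_width: 0.106
gripper_force: 78.4
```

Almost back; lower until the pins carry it and press lightly.

>>> jog_arm(increments=[[0.001,0,-0.001,0],[0,0,-0.001,0],[0,0,0,0],[0,0,0,0]])

```text
t: 12.3
eef_pos: [0.6596, 0.0001, 0.1908]
orientation: [0.707, 0.707, -0.001, -0.001]
force: [-6.2, -0.3, 1.1]
gripper_width: 0.106
gripper_force: 79.2
```

>>> jog_arm(increments=[[0.0005,0,-0.001,0],[0,0,0,0],[0,0,0,0]])

```text
t: 12.68
eef_pos: [0.6598, 0.0001, 0.1906]
orientation: [0.707, 0.707, -0.001, -0.001]
force: [-9.8, -0.1, 8.3]
gripper_width: 0.108
gripper_force: 80.3
```

>>> jog_arm(increments=[[-0.001,0,0.001,0],[0,0,0,0]])

```text
t: 12.92
eef_pos: [0.6596, 0.0001, 0.1909]
orientation: [0.707, 0.707, -0.0, -0.0]
force: [-5.7, 0.0, 2.1]
gripper_width: 0.107
gripper_force: 79.2
```

>>> jog_arm(increments=[[0,0,0,0],[0,0,0,0],[0,0,0,0],[0,0,0,0],[0,0,0,0],[0,0,0,0]], hand=0.5)

```text
t: 13.68
eef_pos: [0.6602, 0.0, 0.1906]
orientation: [0.707, 0.707, 0.0, -0.0]
force: [-0.2, 0.1, -0.0]
gripper_width: 0.503
gripper_force: 0.0
```

>>> jog_arm(increments=[[0,0,0.03,0],[0,0,0.04,0],[-0.03,0,0.04,0],[-0.05,0,0,0],[-0.05,0,0,0],[-0.05,0,0,0],[-0.05,0,0,0],[0,0,0,0],[0,0,0,0]])

```text
t: 14.8
eef_pos: [0.431, 0.0, 0.3012]
orientation: [0.707, 0.707, 0.001, 0.001]
force: [-0.2, 0.4, 0.1]
gripper_width: 0.499
gripper_force: 0.0
```

```bash
cat > e.py <<'E'
from h import *
for n in ['top','scene']:
    c=cap(n); cv2.imwrite(f'pics/{n}5.png',c['color']); w=cloud(c)
    X,Y,Z=w[...,0],w[...,1],w[...,2]
    def rep(nm,m):
        p=w[m]
        if len(p)<8: print(n,nm,len(p));return
        q=cv2.minAreaRect((p[:,:2]*1000).astype(np.float32)); print(n,nm,len(p),np.median(p,0).round(4),np.round(q[0],1),np.round(q[1],1),round(q[2],1))
    box=lambda x0,x1,y0,y1,z0,z1:(X>x0)&(X<x1)&(Y>y0)&(Y<y1)&(Z>z0)&(Z<z1)
    rep('tabtop',box(.62,.7,-.04,.04,.218,.235)); rep('neck',box(.57,.64,-.04,.04,.145,.16)); rep('platetop',box(.645,.662,-.07,.07,.165,.182))
    rep('bolt1',box(.38,.5,-.15,-.06,.055,.075)); rep('bolt2',box(.38,.5,-.04,.05,.055,.075))
    for l,z in dict(jar_mouth=.15).items(): print([(round(e['score'],2),np.round(e['position'],1),atz(c,e['position'],z).round(4)) for e in models.landmark_of(l,n)[:2]])
a=cv2.imread('pics/scene5.png')[170:320,220:420]; cv2.imwrite('pics/m5.png',cv2.resize(a,(800,600)))
E
python3 e.py;python3 s.py
```

```text
top tabtop 137 [ 0.6576 -0.0008  0.2275] [6.58e+02 3.00e-01] [10.4 48.6] 1.0
top neck 68 [0.6042 0.0017 0.1501] [607.   13.3] [65.4 38.8] 73.5
top platetop 179 [0.6556 0.0037 0.1728] [6.57e+02 5.00e-01] [  9.6 117.7] 0.2
top bolt1 0
top bolt2 0
[(0.97, array([326.6, 218.4]), array([ 0.6021, -0.0008,  0.15  ]))]
scene tabtop 245 [ 0.6637 -0.0034  0.2283] [660.4  -0.9] [51.4 13. ] 89.6
scene neck 153 [ 0.6042 -0.004   0.1501] [604.8  -2.1] [33.4 41.3] 47.8
scene platetop 118 [ 0.6582 -0.032   0.1754] [ 6.539e+02 -6.000e-01] [121.6  16.1] 89.9
scene bolt1 49 [ 0.4374 -0.1112  0.0641] [ 434.2 -109.6] [12.7 15.2] 72.7
scene bolt2 45 [0.4567 0.0033 0.064 ] [452.7   4.8] [12.2 16.4] 78.8
[(0.86, array([337. , 234.1]), array([ 6.081e-01, -1.000e-04,  1.500e-01]))]
15.0 [0.4311 0.     0.3005] toolz [-0. -0. -1.] tooly ang -0.05 q [-0.003 -0.028  1.936 -0.     1.234 -0.002] F [ 0.69  0.14 -0.06] 0.5026264966446423 0.0
```

View pics/m5.png

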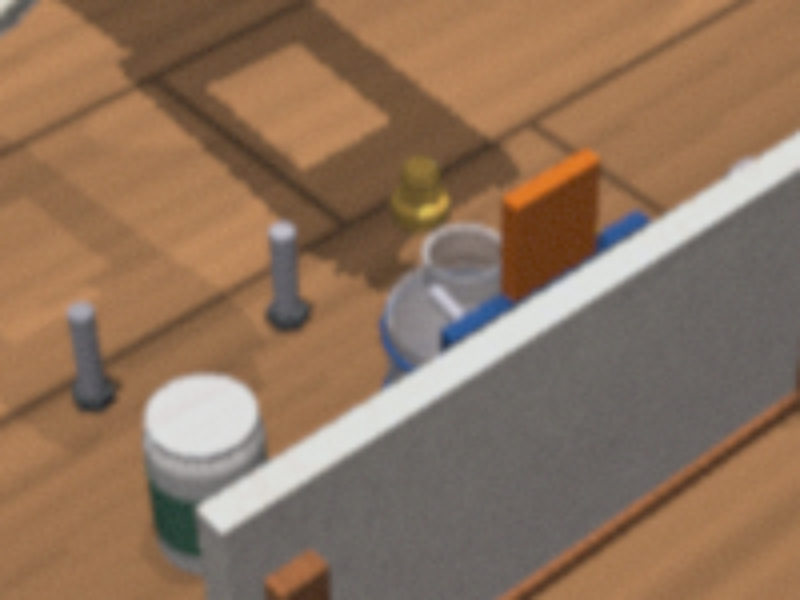

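>>> jog_arm(increments=[[0.0025,0.0005,0,10],[0.0025,0.0005,0,10],[0.0025,0.0005,0,10],[0.0025,0.0005,-0.01,10],[0.0025,0.0005,-0.02,10],[0.0025,0.0005,-0.02,10],[0.0025,0.0005,-0.03,10],[0.0025,0.0005,-0.03,10],[0.0025,0.001,-0.03,10],[0,0,-0.03,0],[0,0,0,0],[0,0,0,0]], hand=1, force=60)

```text
t: 16.5
eef_pos: [0.4535, 0.005, 0.1312]
orientation: [0.001, 1.0, -0.0, 0.0]
force: [-0.8, -0.7, 1.0]
gripper_width: 0.998
gripper_force: 0.0
```

```bash
python3 s.py
cat > f.py <<'E'
from h import *
s=sensors.get_state(); c=cap('wrist'); w=cloud(c); X,Y,Z=w[...,0],w[...,1],w[...,2]
e=s['eef_pos']
m=(abs(X-e[0])<.03)&(abs(Y-e[1])<.03)&(Z>.055)&(Z<.072); p=w[m]; print(len(p), np.median(p,0) if len(p) else '', cv2.minAreaRect((p[:,:2]*1000).astype(np.float32)) if len(p) else '')
cv2.imwrite('pics/w6.png',c['color'])
E
python3 f.py
```

```text
16.5 [0.4535 0.005  0.1312] toolz [ 0. -0. -1.] tooly ang 89.93 q [ 0.008  0.222  2.082 -0.     0.837 -1.562] F [-0.82 -0.67  0.97] 0.9977204345553912 0.0
565 [0.45081849 0.00423339 0.06483159] ((452.37054443359375, 4.233875274658203), (13.614246368408203, 13.67300796508789), 68.5630111694336)
```

>>> jog_arm(increments=[[-0.001,0,-0.03,0],[0,0,-0.03,0],[0,0,-0.025,0],[0,0,-0.015,0],[0,0,0,0]])

```text
t: 17.18
eef_pos: [0.4518, 0.005, 0.0306]
orientation: [0.0, 1.0, -0.0, -0.0]
force: [-0.7, 0.4, 0.2]
gripper_width: 1.005
gripper_force: 0.0
```

>>> jog_arm(increments=[[0,0,0,0],[0,0,0,0],[0,0,0,0],[0,0,0,0],[0,0,0,0],[0,0,0,0],[0,0,0,0],[0,0,0,0]], hand=0, force=60)

```text
t: 18.18
eef_pos: [0.452, 0.0051, 0.031]
orientation: [0.0, 1.0, 0.0, 0.0]
force: [-1.6, -0.1, 6.1]
gripper_width: 0.147
gripper_force: 58.4
```

>>> jog_arm(increments=[[0,0,0.02,0],[0,0,0.04,0],[0,0,0.05,0],[0,0,0.05,0],[0,0,0.03,0],[0.03,0,0,0],[0.04,-0.002,0,0],[0.04,-0.002,0,0],[0.03,0,0,0],[0,0,0,0],[0,0,0,0],[0,0,0,0]])

```text
t: 19.68
eef_pos: [0.5907, 0.0011, 0.2205]
orientation: [0.0, 1.0, 0.0, -0.0]
force: [0.2, -0.4, -1.1]
gripper_width: 0.142
gripper_force: 58.4
```

```bash
python3 s.py
cat > g.py <<'E'
from h import *
import sys
s=sensors.get_state(); e=s['eef_pos']; ims=[]
for n in ['scene','wrist','top']:
    c=cap(n); w=cloud(c); X,Y,Z=w[...,0],w[...,1],w[...,2]
    # bolt below fingers
    m=(abs(X-e[0])<.025)&(abs(Y-e[1])<.025)&(Z>e[2]-.034)&(Z<e[2]-.012); p=w[m]
    if len(p): print(n,'bolt',len(p),np.median(p,0).round(4),p.min(0).round(4),p.max(0).round(4))
    m=(abs(X-.604)<.03)&(abs(Y)<.03)&(Z>.144)&(Z<.157); p=w[m]
    if len(p)>5:
        q=cv2.minAreaRect((p[:,:2]*1000).astype(np.float32)); print(n,'neck',len(p),np.round(q[0],1),np.round(q[1],1),p.min(0).round(4),p.max(0).round(4))
    print([(round(d['score'],2),np.round(d['position'],1),atz(c,d['position'],.15).round(4)) for d in models.landmark_of('jar_mouth',n)[:2]])
    im=c['color']
    u,v=proj(c,[.604,0,.17]).astype(int); u=min(max(u,100),540); v=min(max(v,75),405)
    ims.append(cv2.resize(im[v-75:v+75,u-100:u+100],(400,300)) if n!='wrist' else cv2.resize(im,(400,300)))
cv2.imwrite(f'pics/g{sys.argv[1]}.png',np.hstack(ims[:2]))
E
python3 g.py 1
```

```text
19.675 [0.5907 0.0011 0.2205] toolz [-0.001  0.    -1.   ] tooly ang 89.95 q [-1.000e-03  3.110e-01  1.719e+00  0.000e+00  1.112e+00 -1.571e+00] F [ 0.23 -0.38 -1.08] 0.14213733415507812 58.42428982257843
scene bolt 109 [ 0.5984 -0.0035  0.1996] [ 0.5816 -0.0108  0.1896] [0.6056 0.0112 0.2084]
scene neck 173 [605.1  -2.2] [33.6 42.5] [ 0.5846 -0.0219  0.1441] [0.6264 0.0211 0.1561]
[(0.71, array([335.1, 233.2]), array([ 0.6039, -0.001 ,  0.15  ]))]
wrist bolt 1111 [5.852e-01 2.000e-04 1.997e-01] [ 0.5797 -0.0103  0.1903] [0.5928 0.011  0.2085]
wrist neck 1000 [599.4  -1. ] [32.2 39.5] [ 0.5833 -0.0207  0.144 ] [0.6156 0.0188 0.1539]
[(0.57, array([323.5, 275.7]), array([ 0.6052, -0.0012,  0.15  ])), (0.22, array([467.6,   8.6]), array([0.4672, 0.0676, 0.15  ]))]
[(0.7, array([328.2, 217.9]), array([ 0.6033, -0.0044,  0.15  ]))]
```

View pics/g1.png

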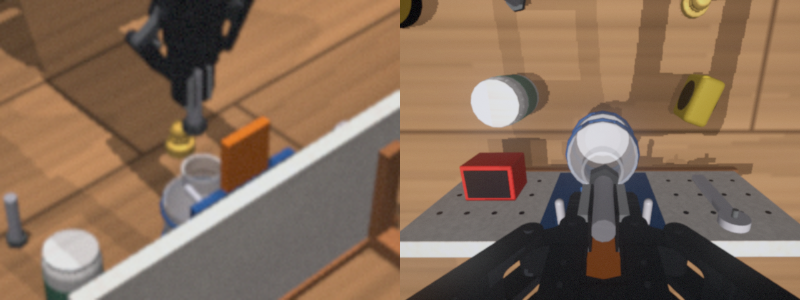

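>>> jog_arm(increments=[[0.007,-0.001,0,0],[0.006,-0.0005,0,0],[0,0,0,0],[0,0,-0.015,0],[0,0,-0.015,0],[0,0,-0.01,0],[0,0,-0.01,0],[0,0,0,0],[0,0,0,0]])

```text
t: 21.1
eef_pos: [0.605, -0.0005, 0.1709]
orientation: [0.0, 1.0, 0.0, 0.0]
force: [1.0, 0.7, -0.4]
gripper_width: 0.144
gripper_force: 58.4
```

>>> jog_arm(increments=[[0,0,-0.005,0],[0,0,-0.007,0],[0,0,0,0],[0,0,0,0]])

```text
t: 21.6
eef_pos: [0.6047, -0.0005, 0.1585]
orientation: [0.0, 1.0, -0.0, -0.0]
force: [-0.0, 0.6, 0.3]
gripper_width: 0.144
gripper_force: 58.4
```

>>> jog_arm(increments=[[0,0,0,0],[0,0,0,0],[0,0,0,0],[0,0,0,0],[0,0,0,0],[0,0,0,0]], hand=0.5)

```text
t: 22.35
eef_pos: [0.6047, -0.0005, 0.1586]
orientation: [0.0, 1.0, -0.0, -0.0]
force: [-1.0, 0.8, -0.7]
gripper_width: 0.499
gripper_force: 0.0
```

>>> jog_arm(increments=[[0,0,0.03,0],[0,0,0.04,0],[-0.04,-0.02,0,0],[-0.05,-0.035,0,0],[-0.05,-0.035,0,0],[-0.03,-0.019,-0.02,0],[0,0,-0.04,0],[0,0,-0.04,0],[0,0,0,0],[0,0,0,0]], hand=1)

```text
t: 23.6
eef_pos: [0.4355, -0.1096, 0.1297]
orientation: [0.0, 1.0, -0.0, 0.0]
force: [0.6, 0.2, 0.8]
gripper_width: 0.999
gripper_force: 0.0
```

```bash
python3 s.py; python3 f.py
python3 - <<'E'
from h import *
c=cap('scene'); cv2.imwrite('pics/s7.png',cv2.resize(c['color'][170:320,220:420],(800,600)))
c=cap('top')
for l in ['bolt_a_mid']:
    print([(round(d['score'],2),np.round(d['position'],1),atz(c,d['position'],.07).round(3)) for d in models.landmark_of(l,'top')])
E
```

```text
23.6 [ 0.4355 -0.1096  0.1297] toolz [ 0.001 -0.    -1.   ] tooly ang 89.95 q [-0.25   0.218  2.092  0.     0.831 -1.82 ] F [0.63 0.16 0.79] 0.9988498193709767 0.0
560 [ 0.4311243  -0.11096057  0.06477744] ((432.53240966796875, -110.63262176513672), (13.669161796569824, 13.139571189880371), 2.526890754699707)
[]
```

View pics/s7.png

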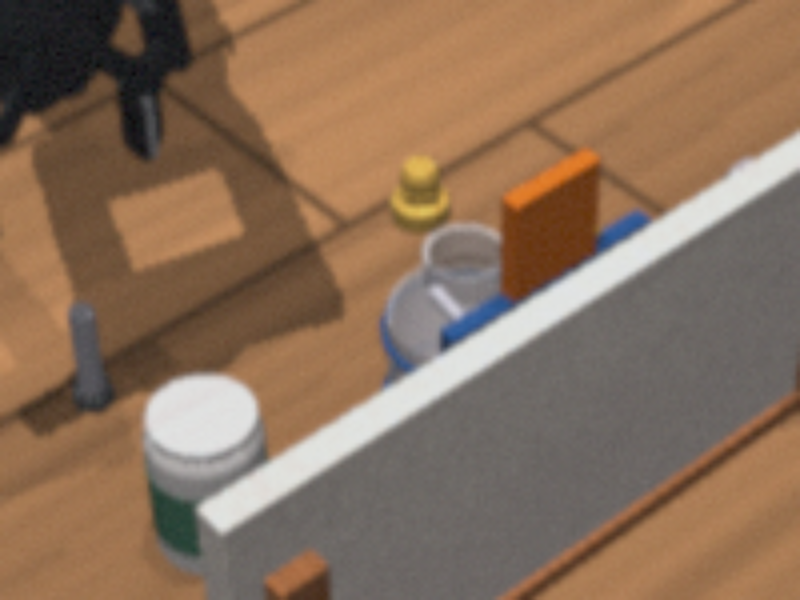

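>>> jog_arm(increments=[[-0.002,-0.001,-0.03,0],[0,0,-0.03,0],[0,0,-0.024,0],[0,0,-0.015,0],[0,0,0,0]])

```text
t: 24.42
eef_pos: [0.4325, -0.1104, 0.0293]
orientation: [0.0, 1.0, 0.0, -0.001]
force: [-0.1, -0.9, 0.3]
gripper_width: 0.999
gripper_force: 0.0
```

>>> jog_arm(increments=[[0,0,0,0],[0,0,0,0],[0,0,0,0],[0,0,0,0],[0,0,0,0],[0,0,0,0],[0,0,0,0],[0,0,0,0]], hand=0, force=60)

```text
t: 25.42
eef_pos: [0.4329, -0.1106, 0.0299]
orientation: [0.0, 1.0, -0.0, 0.0]
force: [-0.9, -0.1, 6.9]
gripper_width: 0.146
gripper_force: 58.4
```

>>> jog_arm(increments=[[0,0,0.02,0],[0,0,0.04,0],[0,0,0.05,0],[0,0,0.05,0],[0,0,0.03,0],[0.03,0.02,0,0],[0.045,0.03,0,0],[0.045,0.03,0,0],[0.037,0.03,0,0],[0,0,0,0],[0,0,0,0],[0,0,0,0]])

```text
t: 26.92
eef_pos: [0.5887, -0.0012, 0.2195]
orientation: [0.001, 1.0, -0.0, -0.0]
force: [0.1, -0.3, -1.2]
gripper_width: 0.147
gripper_force: 58.5
```

```bash
python3 s.py; python3 g.py 2
```

```text
26.925 [ 0.5887 -0.0012  0.2195] toolz [-0.001 -0.    -1.   ] tooly ang 89.91 q [-0.004  0.309  1.725 -0.     1.109 -1.574] F [ 0.08 -0.29 -1.17] 0.1472544785126715 58.522769808769226
scene bolt 107 [ 0.5956 -0.006   0.199 ] [ 0.5795 -0.0134  0.1915] [0.6038 0.0086 0.2074]
scene neck 166 [603.9  -1.4] [33.5 39.8] [ 0.5841 -0.0197  0.1441] [0.6254 0.0199 0.1557]
[]
wrist bolt 1113 [ 0.5825 -0.002   0.1996] [ 0.5773 -0.0137  0.1898] [0.592  0.0096 0.2074]
wrist neck 962 [598.1  -0.9] [39.4 30.3] [ 0.583  -0.0206  0.144 ] [0.6134 0.0188 0.1538]
[(0.7, array([329.2, 278.2]), array([ 6.043e-01, -2.000e-04,  1.500e-01]))]
[(0.57, array([325.2, 217.9]), array([0.6031, 0.0024, 0.15  ]))]
```

View pics/g2.png

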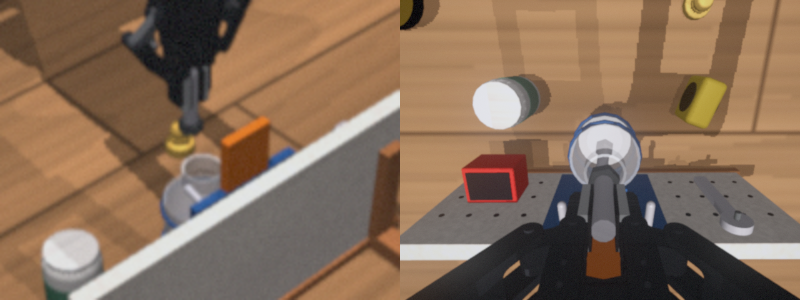

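>>> jog_arm(increments=[[0.008,0.001,0,0],[0.007,0,0,0],[0,0,0,0],[0,0,-0.015,0],[0,0,-0.015,0],[0,0,-0.01,0],[0,0,-0.01,0],[0,0,-0.006,0],[0,0,-0.005,0],[0,0,0,0],[0,0,0,0]])

```text
t: 28.6
eef_pos: [0.6049, 0.0006, 0.1589]
orientation: [0.0, 1.0, 0.0, 0.0]
force: [-0.3, -0.1, -0.2]
gripper_width: 0.145
gripper_force: 58.5
```

>>> jog_arm(increments=[[0,0,0,0],[0,0,0,0],[0,0,0,0],[0,0,0,0],[0,0,0,0],[0,0,0,0]], hand=0.5)

```text
t: 29.35
eef_pos: [0.6047, 0.0005, 0.1586]
orientation: [0.0, 1.0, -0.0, -0.0]
force: [-0.4, 0.7, 0.4]
gripper_width: 0.505
gripper_force: 0.0
```

>>> jog_arm(increments=[[0,0,0.03,0],[0,0,0.04,0],[-0.02,0,0.02,0],[-0.03,0,0,0],[0,0,0,0],[0,0,0,0],[0,0,0,0]])

```text
t: 30.22
eef_pos: [0.5553, 0.0005, 0.2484]
orientation: [0.0, 1.0, 0.0, 0.0]
force: [-0.0, -1.4, -0.7]
gripper_width: 0.5
gripper_force: 0.0
```

```bash
python3 s.py
python3 - <<'E'
from h import *
c=cap('wrist'); d=cap('scene')
u,v=proj(c,[.604,0,.1]).astype(int);print(u,v)
u=min(max(u,100),540); v=min(max(v,75),405)
cv2.imwrite('pics/w8.png',np.hstack([cv2.resize(c['color'][v-75:v+75,u-100:u+100],(400,300)),cv2.resize(d['color'][170:320,220:420],(400,300))]))
w=cloud(d);X,Y,Z=w[...,0],w[...,1],w[...,2]
p=w[(X>.62)&(X<.7)&(abs(Y)<.04)&(Z>.218)&(Z<.235)]; print(np.median(p,0))
E
```

```text
30.225 [5.553e-01 5.000e-04 2.484e-01] toolz [ 0.  0. -1.] tooly ang 89.95 q [-0.002  0.228  1.765  0.     1.148 -1.572] F [-0.02 -1.39 -0.66] 0.5003006690042399 0.0
326 275
[ 0.66305379 -0.00319148  0.22832166]
```

View pics/w8.png

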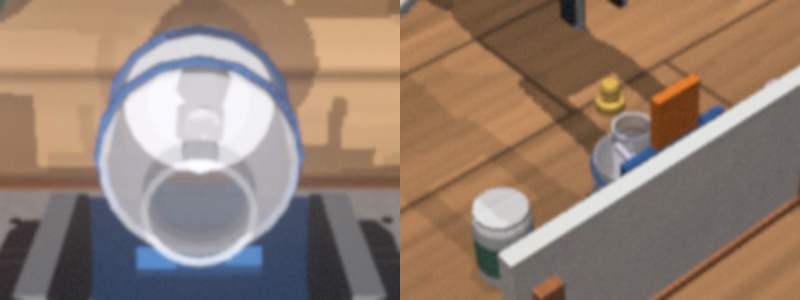

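Run:
```python
from h import *
c=cap('wrist'); print('cam',-c['R'].T@c['t'], c['R'][2])
for l in ['bolt_a','bolt_a_mid']:
  for n in ['wrist','top','scene']:
    cap(n)
    print(l,n,[(round(d['score'],2),np.round(d['position'])) for d in models.find_in(l,n)[:3]])
w=cloud(c);X,Y,Z=w[...,0],w[...,1],w[...,2]
m=(np.hypot(X-.604,Y)<.034)&(Z>.03)&(Z<.11);p=w[m];print(len(p));print(np.histogram(p[:,2],8) if len(p) else '')
```

```text
cam [ 4.74646466e-01 -4.55806212e-04  3.92043620e-01] [ 0.31089232 -0.0010181  -0.9504446 ]
bolt_a wrist []
bolt_a top [(0.68, array([436., 300.])), (0.2, array([376., 247.]))]
bolt_a scene [(0.43, array([348., 287.]))]
bolt_a_mid wrist []
bolt_a_mid top []
bolt_a_mid scene []
473
(array([24, 47, 51, 58, 74, 84, 78, 57]), array([0.04264897, 0.05026962, 0.05789028, 0.06551093, 0.07313159,
       0.08075224, 0.0883729 , 0.09599356, 0.10361421]))
```

>>> jog_arm(increments=[[0,0,0.02,0],[0.03,0,0.01,0],[0.035,0,0,0],[0.025,0,0,0],[0,0,0,0],[0,0,0,0]])

```text
t: 31.72
eef_pos: [0.6438, 0.0006, 0.2782]
orientation: [0.0, 1.0, -0.0, -0.001]
force: [-0.6, -0.1, -0.4]
gripper_width: 0.503
gripper_force: 0.0
```

Run:
```python
from h import *
c=cap('wrist')
u,v=proj(c,[.604,0,.1]).astype(int);print(u,v)
u=min(max(u,80),560); v=min(max(v,60),420)
cv2.imwrite('pics/w9.png',cv2.resize(c['color'][v-60:v+60,u-80:u+80],(640,480),interpolation=cv2.INTER_CUBIC))
for l in ['bolt_a','bolt_a_mid']:
    print(l,[(round(d['score'],2),np.round(d['position']),atz(c,d['position'],.07).round(3)) for d in models.landmark_of(l,'wrist')])
```

```text
326 158
bolt_a [(0.74, array([325., 160.]), array([ 0.608, -0.001,  0.07 ])), (0.49, array([382., 255.]), array([0.697, 0.053, 0.07 ])), (0.39, array([326., 130.]), array([ 0.583, -0.   ,  0.07 ]))]
bolt_a_mid [(0.7, array([202.,  90.]), array([ 0.551, -0.102,  0.07 ])), (0.66, array([326., 148.]), array([ 0.598, -0.   ,  0.07 ])), (0.36, array([324., 133.]), array([ 0.586, -0.001,  0.07 ]))]
```

View pics/w9.png

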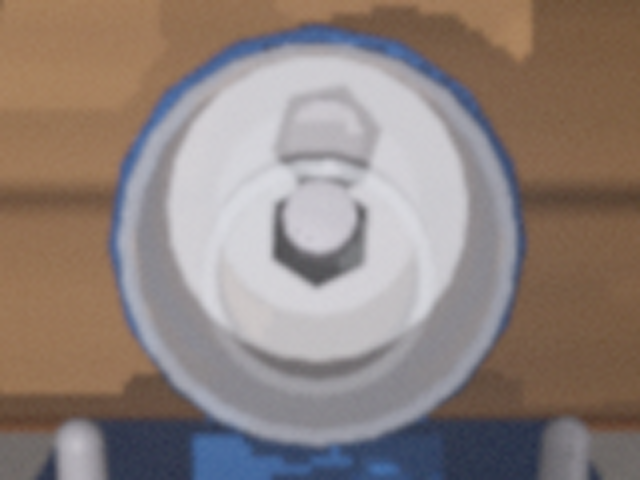

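```bash
python3 -c "
from h import *
print(workorder.finish_job())"
```

```text
the job is handed in; nothing more can be done
None
```

The job is handed in: the holder hangs on both pins, fully back, straight and released, and my last picture down the neck showed both bolts in the jar. The bystanders were left alone. The hand-in gave no verdict, and I didn't measure where the bolts rest in the jar (one upright in the middle, one leaning at the wall).

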